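Lengthen the extension pole by one hole

ROBOT

A 7-joint arm with a two-finger parallel gripper is mounted at the origin on the work surface. World frame = base frame: x ahead of the robot, y to its left, z up, the work surface at z = 0. Lengths are in m, angles in rad, forces in N, time in s.
With the tool pointing down it reaches from about 0.425 to 1.025 m from the base axis. Payload 9.4 kg.
Tool frame: the origin (TCP) lies midway between the tips of the shut fingers; the grasp point (between the pads) lies 19 mm behind it; z points along the fingers, y is the direction in which the jaws open and shut (so a half turn about z gives the same grasp; the last joint's range is limited). The gripper opens to 85 mm and grips with 20 to 120 N. Pads are 22 mm wide; open, the fingers measure 114 mm over their backs; the gripper's body (76 mm by 85 mm) begins 54 mm behind the grasp point. The pads swing forward as they close: fully open they stand 13 mm farther back than shut.
Start: joints at [-1.228, 0.599, -0.003, 1.599, 0.002, 0.943, -0.08], TCP at [0.295, 0.662, 0.231] pointing down, gripper open.
Joint ranges: [-2.57, 2.57], [-0.35, 1.97], [-1.29, 1.29], [0.11, 2.56], [-1.05, 4.19], [0.11, 1.86], [-2.63, 2.63]. Speed limits (rad/s): [2.22, 2.22, 3.01, 3.01, 3.14, 3.14, 3.14].

INTERFACE

Orientations are given as [roll, pitch, yaw] about the fixed x, y, z axes, in that order (R = Rz(yaw) Ry(pitch) Rx(roll)).
In Python, from bench import robot gives the robot as it stands.
- The arm moves only by the tool step_arm, never from a script. Its argument "targets" is a list of rows, each a list of 3 entries, a list of its own where there are three numbers: the opening, from 0 (shut) to 1 (fully open), then the shift along the world's x, y, z in m, then the turn about the world's z in rad. In form: [[jaw, [x, y, z], twist], ...]. A call has 1 to 5 rows; each row shifts and turns the pose as measured when the row begins; what a row does not reach is not made up. A row lasts 1/8 s, in which the tool goes at most 62.5 mm and 10.7 degrees, less where a joint would pass 70% of its speed; a pose out of reach is approached as far as the arm can. A call with a gripper value outside its range is refused whole. The fingers move at their own pace and stop on an object; the grip force is fixed at half the most. Time passes only in rows, so rows that do not move let the fingers close. It gives the time, the measured TCP pose, the force and the opening at its end, in the units of the state.
- robot.state(): the state, without advancing time (a new reading comes with each control period).
- robot.get_image(name): name is "scene" or "top" or "wrist"; returns a dict with "image" (480x640x3 uint8, red, green, blue), "mtx" (3x3 intrinsics, pixels), "rvec" (rotation vector, rad) and "tvec" (3), from world to camera coordinates, as OpenCV has them; the wrist camera has in their place "T_tool_cam" (4x4, takes a point from camera to tool coordinates, whose origin is the TCP and whose axes are the flange's). Camera axes: x right, y down, z forward; pixel columns grow to the right and rows downward; lengths in m; the calibration is good to about 2 mm. A picture is of the moment at which its call begins: read the wrist's pose just before it. There is no depth.
- robot.close_job(): hands the job in, once; it reports no verdict.
Trained networks look in a picture, given as the dict that the camera call returned (one of the last four; its "shot" number tells which), for a name from the list of things; names that differ only in an ending like _2 or _b are one class to them, and where a whole thing is asked for, a point or a joint stands for the part that bears it (a point fixed in the world has none). Each returns a list of dicts, best first, with "confidence" (0 to 1); they miss things now and then, are a little off and sometimes report something else, mostly with a low value. They report only what shows in the picture. A call takes as long as a camera call.
- robot.masks_of(picture, query): "pixels" (480x640 bool, what is visible of it) and "xy" ([column, row] in pixels, amid what is visible of it).
The state is a dict: "clock": time; "joints": joint angles; "qd": joint speeds; "effort": joint torques, N m; "position": TCP position; "tool_rot": TCP orientation; "force": force on the tool from outside, world axes, zero at the start; "torque": the same for the moment, N m; "finger_gap": finger opening in m.
Only numpy, scipy, OpenCV 4.12 (cv2) and the standard library are available. Lean on these libraries where they do the work, as an engineer would, in place of code of your own. Each camera call takes 0.05 s, during which the arm holds its last target. There are 200 camera calls.

TASK

The painter's extension pole lying in the bench cradles has to be one hole longer: squeeze in the red button on the black collar and start the yellow tube sliding outwards, away from the clamped end. As soon as the pin has left its hole, let go of the button completely with the tube still between the holes; then draw the tube on slowly and gently by its rubber grip, feeling for the catch and without touching the button, until the button pops out by itself in the very next hole, and let go. Do not force the tube or the button at any time, do not run past that hole, and leave the tin, the jar and the hammer where they are.

Things in the scene. Friction and masses are not known exactly. Their poses are not given: they have to be found in the camera images.
- collar (a point): Centre of the black collar of the sliding tube: 44 mm across, 46 mm along the pole, 44 mm high, on the pole's axis 90 mm above the bench. Axes: z up; y along the pole, outwards (the way to slide, away from the two steel-strapped cradles that clamp the bare pole); x level, across the pole, to the button's side. Moves with the tube. The bare pole, 22 mm thick, leaves its -y end.
- cradles: The fixed cradles and the bare aluminium inner pole in them. Origin on the bench under the collar's starting place; axes as for collar. Cradles 120 mm wide and 105 mm high stand at y = -320, -170 and +260 mm; nothing else stands beside or beneath the pole between these. The pin's holes are spaced by hand, unevenly, so the next one, hidden inside the tube, must be felt.
- tube_grip (a point): Centre of the black ribbed rubber grip on the yellow outer tube, the place to hold it from above: 34 mm thick, round, 80 mm long, not slippery, 85 mm outwards (+y) of the collar's centre, on the same axis. Axes as for collar. Tube, grip and collar are one piece, 0.25 to 0.5 kg; the yellow tube itself is 30 mm thick and ends 340 mm outwards of the collar's centre.
- button_face (a point): Centre of the outer face of the red round push button, 16 mm across, standing 9 mm out of the middle of the collar's +x side, 31 mm from the collar's centre. It is pressed towards -x, at the pole's axis: pinching the collar from above, one finger on the button and the other on the opposite side, presses it and holds the tube at once.
- tube (a joint): How far the tube has slid outwards, m. 0 at the start, the pin in its hole with 1.5 mm of play either way. The next hole is somewhere from 0.040 to 0.056, different each time; another lies 45 mm beyond it. Sliding takes 2 to 5 N. When the pin drops into a hole the tube stops dead within about 3 mm. Drawn faster than 0.1 m/s the pin may skip the hole.
- button (a joint): How far the button is pressed in, m. 0: out, pin in a hole (locked). 0.004: the pin's tip just clears the hole; also read when let go between holes, the pin riding on the pole's wall. 0.0065: fully in. Its spring takes 3 N at 0, 5.5 N fully in; squeeze with 10 to 15 N. The button breaks if squeezed with over 30 N, its pin if forced against a hole's edge with over 12 N.
- tin: Closed paint tin, 72 mm across, 85 mm high, standing beside the pole (origin: centre of its underside). Bystander, not to be moved.
- jar: Screw jar with a red lid, 60 mm across, 75 mm high, standing beside the pole on the other side (origin: centre of its underside). Bystander, not to be moved.
- hammer: Hammer, 260 mm long, lying on the bench beside the pole (origin: underside, mid-length; its x axis runs from handle to head). Bystander, not to be moved.

How it is judged:
By the outcome, as a careful person would: the job done as asked, in the order asked, and still so for the second after the job is handed in, with the robot touching nothing.
It also fails if it takes over 45 s, if anything falls off the work surface, if the arm or the gripper's body presses on something with over 40 N, if the wrist force passes 120 N, or if a joint passes its speed limit or range.

## Working session

There is one attempt and no reset: what is moved stays moved. The work goes in short steps, Python scripts to look and compute and a tool call to move; the robot and the scene stay as the last step left them, time stands still between calls to the robot, and variables do not carry over. Pictures are saved under pics/ and viewed, about 8 in all and at most 12, crops included, and the job is handed in when it is done.

Besides the shell and the picture viewer there is one more tool, called as name(argument=value, ...), one argument or row to a line, values as JSON. step_arm: Moves the arm, as the interface text tells. Its arguments: {"type":"object","properties":{"targets":{"type":"array","items":{"type":"array"}}},"required":["targets"]}

```bash
mkdir -p pics; cat > h.py <<'E'
import numpy as np, cv2
from bench import robot
def ray(p,uv):
    R=cv2.Rodrigues(np.array(p["rvec"],float))[0]; t=np.array(p["tvec"],float).ravel()
    d=R.T@np.linalg.inv(np.array(p["mtx"]))@np.array([uv[0],uv[1],1.]); return -R.T@t,d
def atz(p,uv,z):
    c,d=ray(p,uv); return c+d*(z-c[2])/d[2]
def proj(p,X):
    return cv2.projectPoints(np.array(X,float).reshape(-1,3),np.array(p["rvec"],float),np.array(p["tvec"],float),np.array(p["mtx"],float),None)[0].reshape(-1,2)
def save(p,n): cv2.imwrite("pics/"+n,cv2.cvtColor(p["image"],cv2.COLOR_RGB2BGR))
E
python3 - <<'E'
from h import *
print(robot.state())
Z={"collar":.09,"tube_grip":.09,"button_face":.09,"tin":.085,"jar":.075,"hammer":.02,"tube":.09,"cradles":.1}
for n in ("top","scene"):
    p=robot.get_image(n); save(p,n+"0.png")
    print(n,"cam",ray(p,(320,240))[0].round(3))
    for q,z in Z.items():
        for m in robot.masks_of(p,q)[:2]:
            print(q,round(m["confidence"],2),np.round(m["xy"],1),atz(p,m["xy"],z).round(3),m["pixels"].sum())
E
```

```text
{'clock': 0.0, 'joints': array([-1.22770257,  0.6001257 , -0.00253396,  1.60013726,  0.00180726,
        0.94295304, -0.07975126]), 'qd': array([ 0.00224057, -0.00079788, -0.00022638,  0.00108685,  0.00114991,
        0.00013232,  0.00156543]), 'effort': array([-5.32251615e-04, -7.76459527e+01,  1.56496648e+00, -2.58018386e+01,
        1.24270079e-02,  9.02901054e-03,  1.89877341e-05]), 'position': array([0.29531261, 0.66158928, 0.23041407]), 'tool_rot': array([-3.13997908e+00,  1.58897170e-04,  2.72190288e+00]), 'force': array([ 0.13379581, -0.57083521,  0.41919402]), 'torque': array([0.00215743, 0.04020293, 0.01228562]), 'finger_gap': 0.08529638371634296}
top cam [ 0.485 -0.049  0.779]
collar 0.74 [177.4 231.9] [0.582 0.148 0.09 ] 7004
collar 0.27 [227.5 134.3] [0.72  0.078 0.09 ] 2437
tube_grip 0.96 [179.  225.7] [0.591 0.146 0.09 ] 7528
button_face 0.4 [298.5 215.1] [ 0.601 -0.02   0.09 ] 44
tin 0.78 [229.5 133.5] [0.723 0.076 0.085] 2395
jar 0.9 [269.8 331.5] [0.442 0.024 0.075] 1481
hammer 0.7 [405.7 160.8] [ 0.693 -0.185  0.02 ] 3252
tube 0.93 [183.1 228.1] [0.587 0.14  0.09 ] 7309
cradles 0.59 [307.6 239.3] [ 0.566 -0.032  0.1  ] 18626
scene cam [ 0.876 -0.56   0.817]
collar 0.77 [381.5 197.8] [0.583 0.109 0.09 ] 2749
collar 0.56 [297.5 307.6] [ 0.583 -0.183  0.09 ] 11513
tube_grip 0.65 [380.7 198.3] [0.582 0.107 0.09 ] 3009
button_face 0.42 [355.3 244.9] [ 0.598 -0.019  0.09 ] 46
tin 0.8 [445.9 256.3] [0.745 0.044 0.085] 1937
tin 0.53 [300.2 216.5] [ 0.474 -0.009  0.085] 1152
jar 0.59 [302.7 218.2] [ 0.475 -0.003  0.075] 1127
hammer 0.65 [354. 372.] [ 0.703 -0.203  0.02 ] 3058
tube 0.97 [380.  194.7] [0.576 0.115 0.09 ] 2891
cradles 0.64 [298.3 303.8] [ 0.585 -0.182  0.1  ] 11835
```

View pics/top0.png

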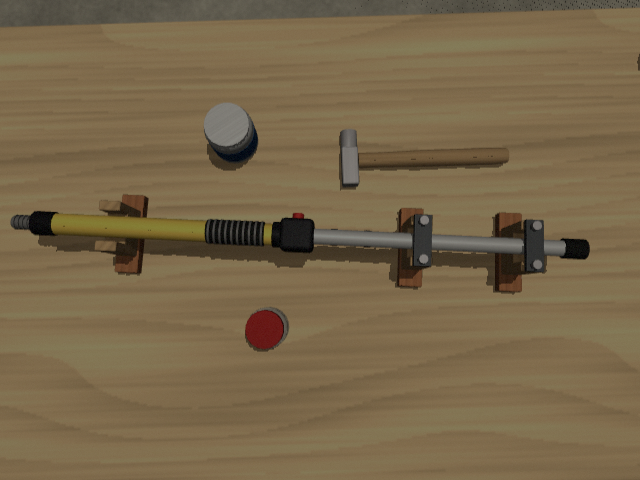

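View pics/scene0.png

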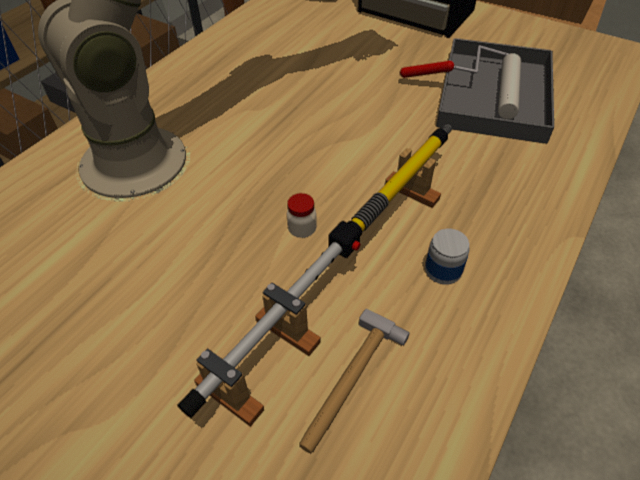

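The top view shows the pole running left–right. The collar is at (297,235), the red button at (298,216) on the image-up side (world +x), and the rubber grip at (235,232). The tin (229,128) and jar (266,330) stand well clear. The scene view agrees: button at (355,245), collar at (346,238).

```bash
python3 - <<'E'
from h import *
T=robot.get_image("top");S=robot.get_image("scene")
def red(p,c,r=14):
    im=p["image"].astype(int); m=(im[...,0]>110)&(im[...,1]<60)&(im[...,2]<60)
    y,x=np.nonzero(m); k=(abs(x-c[0])<r)&(abs(y-c[1])<r); print("red",k.sum(),x[k].min(),x[k].max(),y[k].min(),y[k].max()); return x[k].mean(),y[k].mean()
bt,bs=red(T,(298,216)),red(S,(355,245))
def tri(a,b):
    (c,d),(e,f)=ray(T,a),ray(S,b); s=np.linalg.lstsq(np.c_[d,-f],e-c,rcond=None)[0]; P,Q=c+s[0]*d,e+s[1]*f; return (P+Q)/2,np.linalg.norm(P-Q)
print("button",bt,bs,tri(bt,bs))
# axis from silhouette edges of bare pole and yellow tube in top image
im=cv2.cvtColor(T["image"],cv2.COLOR_RGB2HSV).astype(int)
pts=[]
for c in list(range(65,100,5))+list(range(150,200,5)):
    col=im[:,c]; r=np.nonzero((col[:,0]>20)&(col[:,0]<32)&(col[:,1]>190)&(col[:,2]>60))[0]; r=r[(r>205)&(r<250)]
    if len(r): pts.append((c,(r.min()+r.max())/2,len(r)))
for c in list(range(325,395,8))+list(range(440,490,8)):
    col=im[:,c]; r=np.nonzero((col[:,1]<45)&(col[:,2]>70))[0]; r=r[(r>225)&(r<260)]
    if len(r): pts.append((c,(r.min()+r.max())/2,len(r)))
for p in pts: print(p,atz(T,p[:2],.09).round(4))
A=np.array([atz(T,p[:2],.09)[:2] for p in pts]); k=np.polyfit(A[:,1],A[:,0],1); print("x=a*y+b",k,"yaw",np.arctan(-k[0]),np.abs(A[:,0]-np.polyval(k,A[:,1])).max())
# rubber/black columns of collar and grip along axis
g=T["image"].max(2)
cols=range(195,325)
print([int(g[int(232+(c-235)*.045)-3:int(232+(c-235)*.045)+4,c].mean()) for c in cols])
for c in (280,314,207,264): print(c,atz(T,(c,234),.09).round(4),atz(T,(c,234),.112).round(4))
E
```

```text
red 16 296 300 213 217
red 27 353 358 241 247
button (np.float64(298.125), np.float64(214.6875)) (np.float64(355.55555555555554), np.float64(243.96296296296296)) (array([ 0.59997337, -0.02030847,  0.095044  ]), np.float64(0.0018781618322874917))
(70, np.float64(234.0), 1) [0.5838 0.297  0.09  ]
(80, np.float64(234.0), 1) [0.5834 0.2831 0.09  ]
(95, np.float64(235.0), 1) [0.5814 0.2623 0.09  ]
(325, np.float64(235.5), 14) [ 0.5714 -0.056   0.09  ]
(333, np.float64(236.5), 14) [ 0.5696 -0.0669  0.09  ]
(341, np.float64(236.5), 14) [ 0.5693 -0.078   0.09  ]
(349, np.float64(237.0), 13) [ 0.5683 -0.089   0.09  ]
(357, np.float64(237.5), 14) [ 0.5673 -0.1     0.09  ]
(365, np.float64(237.5), 14) [ 0.567 -0.111  0.09 ]
(373, np.float64(238.5), 14) [ 0.5653 -0.122   0.09  ]
(381, np.float64(238.5), 14) [ 0.5649 -0.133   0.09  ]
(389, np.float64(239.0), 13) [ 0.5639 -0.144   0.09  ]
(440, np.float64(241.5), 14) [ 0.5584 -0.214   0.09  ]
(448, np.float64(241.5), 14) [ 0.5581 -0.225   0.09  ]
(456, np.float64(242.0), 13) [ 0.5571 -0.236   0.09  ]
(464, np.float64(242.5), 14) [ 0.556  -0.2469  
[... 305 characters left out ...]
, 47, 74, 57, 13, 14, 18, 51, 73, 51, 16, 16, 15, 57, 73, 43, 15, 15, 20, 64, 73, 37, 14, 14, 19, 69, 74, 32, 16, 15, 23, 73, 74, 25, 13, 15, 24, 73, 74, 21, 16, 14, 28, 75, 74, 20, 15, 16, 28, 76, 71, 19, 14, 16, 34, 75, 66, 15, 49, 131, 131, 131, 131, 131, 131, 130, 83, 17, 17, 22, 22, 21, 23, 25, 17, 8, 12, 18, 26, 26, 27, 25, 27, 25, 26, 29, 26, 25, 28, 26, 27, 28, 29, 27, 28, 28, 28, 28, 29, 26, 29, 28, 28, 29, 27, 21, 13, 10, 36, 123, 123, 123, 122, 122, 122, 122, 123, 123, 122, 123]
280 [0.5753 0.0062 0.09  ] [0.5724 0.0044 0.112 ]
314 [ 0.5739 -0.0408  0.09  ] [ 0.5711 -0.0411  0.112 ]
207 [0.5782 0.1071 0.09  ] [0.5753 0.1021 0.112 ]
264 [0.5759 0.0283 0.09  ] [0.573  0.0258 0.112 ]
```

step_arm(
  targets=[
    [0.7,[0.03,-0.05,0.0],0.1],
    [0.7,[0.03,-0.05,0.0],0.1],
    [0.7,[0.03,-0.05,0.0],0.1],
  ],
)

```text
clock: 1.38
position: [0.3827, 0.5132, 0.2305]
tool_rot: [3.14, -0.002, 3.04]
force: [1.4, -0.6, -0.2]
finger_gap: 0.0604
```

step_arm(
  targets=[
    [0.75,[0.019,-0.05,0.01],-0.15],
    [0.75,[0.019,-0.05,0.01],-0.15],
    [0.75,[0.019,-0.05,0.01],-0.15],
    [0.75,[0.019,-0.05,0.01],-0.15],
    [0.75,[0.019,-0.05,0.01],-0.15],
  ],
)

```text
clock: 2.0
position: [0.4817, 0.2537, 0.282]
tool_rot: [3.138, -0.002, 2.266]
force: [1.4, 0.7, 0.2]
finger_gap: 0.0639
```

step_arm(
  targets=[
    [0.75,[0.019,-0.05,0.0],-0.15],
    [0.75,[0.019,-0.05,0.0],-0.15],
    [0.75,[0.019,-0.05,0.0],-0.15],
    [0.75,[0.019,-0.05,0.0],-0.15],
    [0.75,[0.0,0.0,0.0],0.0],
  ],
)

```text
clock: 2.62
position: [0.5614, 0.0428, 0.2851]
tool_rot: [3.131, -0.001, 1.638]
force: [0.3, 0.9, -0.9]
finger_gap: 0.0642
```

```bash
cat >> h.py <<'E'
from scipy.spatial.transform import Rotation as Ro
def wrist():
    s=robot.state(); p=robot.get_image("wrist"); M=np.eye(4); M[:3,:3]=Ro.from_euler("xyz",s["tool_rot"]).as_matrix(); M[:3,3]=s["position"]
    W=np.linalg.inv(M@np.array(p["T_tool_cam"])); p["rvec"]=cv2.Rodrigues(W[:3,:3])[0]; p["tvec"]=W[:3,3]; return p
E
python3 - <<'E'
from h import *
p=wrist(); save(p,"w1.png"); print(ray(p,(320,240))[0])
for q,z in {"collar":.112,"tube_grip":.107,"button_face":.09}.items():
    for m in robot.masks_of(p,q)[:1]: print(q,round(m["confidence"],2),np.round(m["xy"],1),atz(p,m["xy"],z).round(4),m["pixels"].sum())
e=np.array([.077,1,0]);e/=np.linalg.norm(e);c=np.array([.571,-.018,.09]);print(proj(p,[c,c+.085*e,c-.1*e]).round(1))
print(p["mtx"],robot.state()["tool_rot"],robot.state()["finger_gap"])
E
```

```text
[0.55574533 0.10915499 0.42834083]
collar 0.92 [350.9 161.1] [0.5833 0.0901 0.112 ] 11740
tube_grip 0.91 [348.1 163.9] [0.5816 0.0874 0.107 ] 11568
[[326.6 272.4]
 [340.3 185.2]
 [312.4 362.4]]
[[372.85410718   0.         322.81703251]
 [  0.         372.85410718 235.83002537]
 [  0.           0.           1.        ]] [ 3.13304946 -0.00321598  1.64913713] 0.06432192748400117
```

View pics/w1.png

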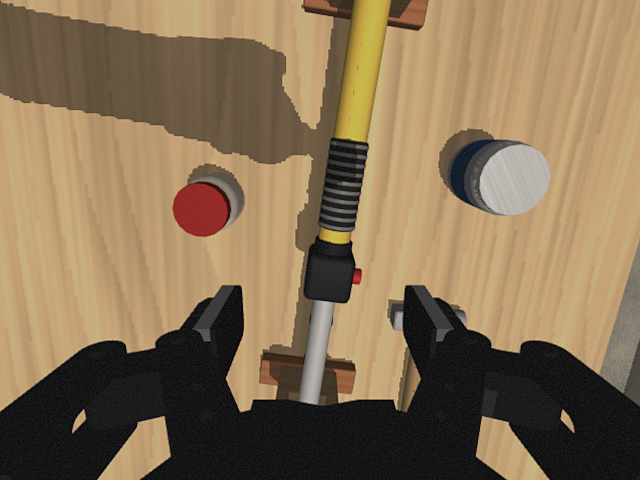

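The wrist view shows the collar at (331,272), the button at (357,276) to its right, the grip spanning rows 140–230 around column 346, and the bare pole at (316,362). I'll refine the axis from the silhouette edges.

```bash
python3 - <<'E'
from h import *
p=wrist(); im=p["image"].astype(int); hsv=cv2.cvtColor(p["image"],cv2.COLOR_RGB2HSV).astype(int)
A=[]
def add(r,m,lo,hi,tag):
    x=np.nonzero(m[r,lo:hi])[0]+lo
    if len(x)>5:
        w=(x.min()+x.max()+1)/2; X=atz(p,(w,r+.5),.09); A.append([*X[:2]]); print(tag,r,x.min(),x.max(),X.round(4), 'width mm',round(1e3*np.linalg.norm(atz(p,(x.max()+1,r),.09)-atz(p,(x.min(),r),.09)),1))
yel=(hsv[...,0]>19)&(hsv[...,0]<34)&(hsv[...,1]>215); dark=(im.max(2)<62)|((hsv[...,1]<60)&(im.max(2)<130)); grey=(hsv[...,1]<45)
for r in range(40,130,20): add(r,yel,325,400,"yel")
for r in range(150,226,12): add(r,dark,322,376,"grip")
for r in range(262,292,6): add(r,dark,300,358,"collar")
for r in range(310,345,8): add(r,grey,295,345,"pole")
A=np.array(A); k=np.polyfit(A[:,1],A[:,0],1); print(k,(1e3*(A[:,0]-np.polyval(k,A[:,1]))).round(1))
red=(im[...,0]>110)&(im[...,1]<60)&(im[...,2]<60); y,x=np.nonzero(red[262:290,345:370]); x+=345;y+=262
print("button",x.min(),x.max(),y.min(),y.max(),atz(p,(x.max()+1,y.mean()),.09),atz(p,(x.mean(),y.mean()),.09))
for r in (140,230,247,301): print(r,atz(p,(333,r),.09)[1],atz(p,(333,r),.112)[1])
E
```

```text
grip 150 332 359 [0.5777 0.1044 0.09  ] width mm 24.8
grip 162 331 368 [0.5822 0.0943 0.09  ] width mm 33.9
grip 174 329 366 [0.5815 0.0836 0.09  ] width mm 34.2
grip 186 326 363 [0.5798 0.0726 0.09  ] width mm 34.5
grip 198 325 361 [0.5795 0.0616 0.09  ] width mm 33.8
grip 210 322 359 [0.5782 0.0503 0.09  ] width mm 35.0
grip 222 322 356 [0.5779 0.0389 0.09  ] width mm 32.5
collar 262 309 353 [ 0.5738 -0.0008  0.09  ] width mm 43.1
collar 268 308 354 [ 0.5743 -0.0068  0.09  ] width mm 45.2
collar 274 307 355 [ 0.5748 -0.013   0.09  ] width mm 47.3
collar 280 306 354 [ 0.5744 -0.0192  0.09  ] width mm 47.5
collar 286 305 352 [ 0.5734 -0.0255  0.09  ] width mm 46.7
pole 310 313 334 [ 0.5706 -0.0514  0.09  ] width mm 21.8
pole 318 312 333 [ 0.5703 -0.0602  0.09  ] width mm 21.9
pole 326 310 332 [ 0.5695 -0.0691  0.09  ] width mm 23.1
pole 334 309 330 [ 0.5687 -0.0781  0.09  ] width mm 22.2
pole 342 308 328 [ 0.5679 -0.0872  0.09  ] width mm 21.3
[0.06844424 0.57458239] [-4.   1.2  1.2  0.3  0.7  0.2  0.6 -0.8  0.2  1.1  1.1  0.6 -0.5 -0.2
 -0.4 -0.5 -0.7]
button 353 361 278 289 [ 0.60521864 -0.02045226  0.09      ] [ 0.60053111 -0.02080875  0.09      ]
140 0.11245535541003988 0.11260593315522095
230 0.03127362152183552 0.036707734236025844
247 0.014753765055626825 0.02126303636944038
301 -0.04052235975953472 -0.030415563184503974
```

step_arm(
  targets=[
    [0.85,[0.008,-0.03,-0.02],-0.08],
    [0.85,[0.008,-0.03,-0.03],-0.08],
    [0.85,[0.0,0.0,-0.02],0.0],
    [0.85,[0.0,0.0,0.0],0.0],
  ],
)

```text
clock: 3.38
position: [0.5762, -0.0057, 0.2133]
tool_rot: [3.132, -0.006, 1.497]
force: [0.3, 0.7, -0.2]
finger_gap: 0.0727
```

step_arm(
  targets=[
    [0.85,[0.001,-0.008,-0.03],0.0],
    [0.85,[0.001,-0.004,-0.03],0.0],
    [0.85,[0.0,-0.002,-0.02],0.0],
    [0.85,[0.0,0.0,0.0],0.0],
  ],
)

```text
clock: 3.88
position: [0.5805, -0.0147, 0.1352]
tool_rot: [3.127, -0.009, 1.507]
force: [-0.5, -0.2, 0.4]
finger_gap: 0.0727
```

```bash
python3 - <<'E'
from h import *
p=wrist(); save(p,"w2.png"); s=robot.state(); print(s["position"],s["tool_rot"],s["finger_gap"],s["force"])
E
```

```text
[ 0.58110367 -0.01461579  0.13601685] [ 3.1253702  -0.00909246  1.50717835] 0.07252772181957082 [ 0.26144792  0.13837832 -0.21500878]
```

View pics/w2.png

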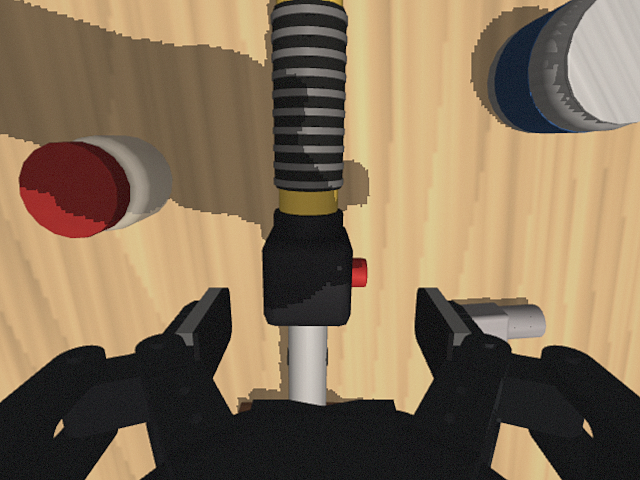

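The wrist view shows the collar (264–352, 210–325) and the button (359,272) between the open pads (230 and 418), with the tin, jar and hammer clear. Next I lower onto the collar.

step_arm(
  targets=[
    [0.85,[-0.001,-0.002,-0.025],-0.01],
    [0.85,[-0.002,-0.002,-0.025],0.0],
    [0.85,[-0.001,-0.001,-0.01],0.0],
    [0.85,[0.0,0.0,0.0],0.0],
  ],
)

```text
clock: 4.42
position: [0.581, -0.017, 0.0807]
tool_rot: [3.116, -0.012, 1.501]
force: [-0.1, 0.4, -0.6]
finger_gap: 0.0725
```

step_arm(
  targets=[
    [0.75,[-0.003,-0.002,-0.008],0.0],
    [0.7,[-0.003,-0.001,-0.005],0.0],
    [0.7,[-0.001,0.0,0.0],0.0],
  ],
)

```text
clock: 4.8
position: [0.5748, -0.0198, 0.069]
tool_rot: [3.113, -0.012, 1.502]
force: [1.3, -0.0, 0.1]
finger_gap: 0.0596
```

step_arm(
  targets=[
    [0.68,[0.003,0.0,0.0],0.0],
    [0.66,[0.0005,0.0,0.0],0.0],
  ],
)

```text
clock: 5.05
position: [0.5787, -0.0199, 0.0694]
tool_rot: [3.113, -0.012, 1.502]
force: [-1.0, 0.9, 0.5]
finger_gap: 0.0566
```

```bash
python3 - <<'E'
from h import *
p=robot.get_image("scene"); s=robot.state(); print(s["position"],s["tool_rot"],s["finger_gap"],s["force"])
im=cv2.cvtColor(p["image"],cv2.COLOR_RGB2BGR)
w=wrist(); a=cv2.resize(im[190:300,290:430],None,fx=4,fy=4)[:440,:400]; b=cv2.resize(cv2.cvtColor(w["image"],cv2.COLOR_RGB2BGR)[250:400,220:430],(400,286))
b=cv2.copyMakeBorder(b,0,154,0,0,cv2.BORDER_CONSTANT); cv2.imwrite("pics/c3.png",np.hstack([a,b]))
E
```

```text
[ 0.57868335 -0.0199031   0.0693862 ] [ 3.11288834 -0.01223151  1.50161613] 0.05628320649828389 [ 0.00520868  0.42511654 -0.79558481]
```

View pics/c3.png

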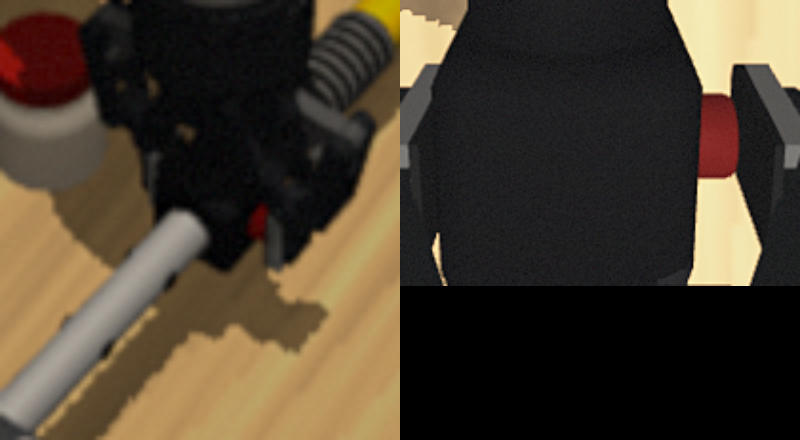

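The crop shows the button between the collar and the right pad, lined up with the pad. Now I squeeze in small jaw steps.

step_arm(
  targets=[
    [0.63,[0.0,0.0,0.0],0.0],
    [0.61,[0.0,0.0,0.0],0.0],
    [0.6,[0.0,0.0,0.0],0.0],
  ],
)

```text
clock: 5.52
position: [0.5768, -0.0197, 0.0696]
tool_rot: [3.116, -0.013, 1.501]
force: [-1.8, -0.1, 1.9]
finger_gap: 0.0513
```

step_arm(
  targets=[
    [0.59,[0.0,0.0,0.0],0.0],
    [0.58,[0.0,0.0,0.0],0.0],
  ],
)

```text
clock: 5.78
position: [0.5759, -0.0197, 0.0698]
tool_rot: [3.117, -0.013, 1.501]
force: [-2.1, -0.8, 2.6]
finger_gap: 0.0493
```

step_arm(
  targets=[
    [0.57,[0.0,0.0,0.0],0.0],
    [0.56,[0.0,0.0,0.0],0.0],
  ],
)

```text
clock: 6.02
position: [0.5751, -0.0196, 0.07]
tool_rot: [3.118, -0.013, 1.501]
force: [-2.2, -0.2, 4.3]
finger_gap: 0.0481
```

step_arm(
  targets=[
    [0.55,[0.0,0.0,0.0],0.0],
    [0.55,[0.0,0.0,0.0],0.0],
  ],
)

```text
clock: 6.28
position: [0.5747, -0.0196, 0.0702]
tool_rot: [3.119, -0.013, 1.501]
force: [-1.7, 0.1, 2.3]
finger_gap: 0.0475
```

step_arm(
  targets=[
    [0.55,[0.0,0.001,0.0],0.0],
    [0.55,[0.0,0.001,0.0],0.0],
  ],
)

```text
clock: 6.52
position: [0.5748, -0.0182, 0.0702]
tool_rot: [3.119, -0.013, 1.501]
force: [-2.9, -1.5, 4.6]
finger_gap: 0.0469
```

step_arm(
  targets=[
    [0.55,[0.0,0.001,0.0],0.0],
    [0.55,[0.0,0.001,0.0],0.0],
  ],
)

```text
clock: 6.78
position: [0.5749, -0.0163, 0.0702]
tool_rot: [3.119, -0.012, 1.501]
force: [-1.5, -1.3, 2.1]
finger_gap: 0.0476
```

step_arm(
  targets=[
    [0.55,[0.0,0.0015,0.0],0.0],
    [0.55,[0.0,0.0015,0.0],0.0],
    [0.55,[0.0,0.001,0.0],0.0],
  ],
)

```text
clock: 7.15
position: [0.5753, -0.012, 0.0702]
tool_rot: [3.118, -0.012, 1.501]
force: [-1.2, -1.7, 2.3]
finger_gap: 0.0469
```

```bash
cat >> h.py <<'E'
def slid():
    a=cv2.imread("pics/top0.png",0); b=cv2.cvtColor(robot.get_image("top")["image"],cv2.COLOR_RGB2GRAY)
    out=[]
    for x0,x1 in ((28,62),):
        t=b[205:245,x0-20:x1+20] if 0 else a[205:240,x0:x1]
        reg=b[195:250,0:x1+20]; r=cv2.matchTemplate(reg,t,cv2.TM_CCOEFF_NORMED); _,v,_,(mx,my)=cv2.minMaxLoc(r)
        if 0<mx<r.shape[1]-1:
            l,c,rr=r[my,mx-1:mx+2]; mx=mx+(l-rr)/(2*(l-2*c+rr))
        out.append((round(x0-mx,2),round((x0-mx)*1.376,1),round(v,3)))
    return out
E
python3 - <<'E'
from h import *
print(slid()); s=robot.state(); print(s["position"],s["force"],s["finger_gap"])
E
```

```text
[(np.float32(5.68), np.float32(7.8), 0.844)]
[ 0.57525608 -0.01186253  0.07018435] [-1.444761   -1.00080761  2.58007312] 0.047230537814540896
```

The tube moves with the hand: 7.8 mm measured against 7.7 mm of hand travel. A few mm more, then I release.

step_arm(
  targets=[
    [0.55,[0.0001,0.0015,0.0],0.0],
    [0.55,[0.0001,0.0015,0.0],0.0],
    [0.55,[0.0001,0.0015,0.0],0.0],
    [0.55,[0.0,0.001,0.0],0.0],
    [0.55,[0.0,0.0,0.0],0.0],
  ],
)

```text
clock: 7.82
position: [0.5757, -0.0058, 0.0702]
tool_rot: [3.118, -0.012, 1.501]
force: [-1.7, -1.9, 3.0]
finger_gap: 0.0469
```

```bash
python3 - <<'E'
from h import *
print(slid()); s=robot.state(); print(s["position"],s["force"],s["finger_gap"])
E
```

```text
[(np.float32(9.95), np.float32(13.7), 0.797)]
[ 0.57572696 -0.00582961  0.07020659] [-1.96602037 -1.42931228  2.15578471] 0.04711738700162663
```

step_arm(
  targets=[
    [0.65,[0.001,0.0,0.0],0.0],
    [0.75,[0.001,0.0,0.0],0.0],
    [0.8,[0.0,0.0,0.0],0.0],
    [0.8,[0.0,0.0,0.0],0.0],
  ],
)

```text
clock: 8.38
position: [0.5785, -0.0052, 0.0699]
tool_rot: [3.117, -0.013, 1.501]
force: [0.1, -0.1, -0.2]
finger_gap: 0.0686
```

step_arm(
  targets=[
    [0.8,[0.0,0.0,0.02],0.0],
    [0.8,[0.0,0.0,0.03],0.0],
    [0.8,[0.0,0.0,0.02],0.0],
    [0.8,[0.0,0.0,0.0],0.0],
  ],
)

```text
clock: 8.88
position: [0.5779, -0.0052, 0.1411]
tool_rot: [3.118, -0.013, 1.501]
force: [-0.1, 0.1, -0.5]
finger_gap: 0.0686
```

```bash
python3 - <<'E'
from h import *
print(slid()); s=robot.state(); print(s["position"],s["tool_rot"],s["force"],s["finger_gap"])
w=wrist(); save(w,"w4.png")
E
```

```text
[(np.float32(10.26), np.float32(14.1), 0.723)]
[ 0.57742828 -0.00513269  0.14032078] [ 3.1196606  -0.01266292  1.50143995] [-0.11379852  0.00622565 -1.49072187] 0.06816661889694466
```

View pics/w4.png

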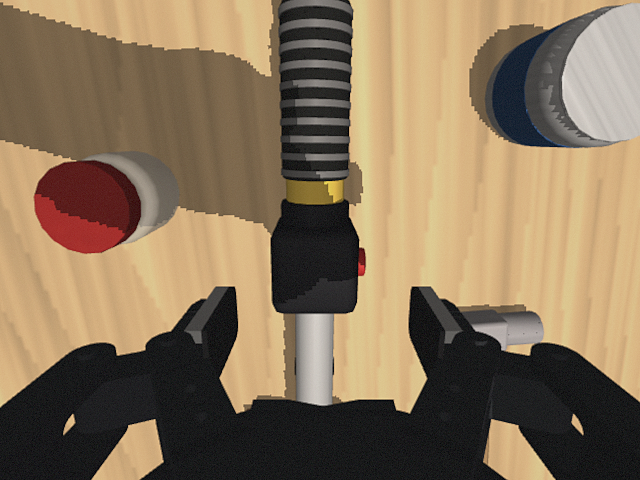

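The button now stands out only about 8 px, against 15 px before. So it is riding on the wall between holes, with the tube at about 14 mm. Moving to the rubber grip.

step_arm(
  targets=[
    [0.7,[0.002,0.04,0.0],-0.005],
    [0.7,[0.002,0.04,0.0],0.0],
    [0.7,[0.001,0.006,-0.02],0.0],
    [0.7,[0.0,0.0,0.0],0.0],
  ],
)

```text
clock: 9.48
position: [0.5803, 0.0826, 0.1152]
tool_rot: [3.126, -0.011, 1.495]
force: [-0.2, -0.8, -0.1]
finger_gap: 0.0595
```

step_arm(
  targets=[
    [0.7,[0.001,-0.001,-0.02],0.0],
    [0.7,[0.0,0.0,-0.018],0.0],
    [0.7,[0.0,0.0,-0.006],0.0],
    [0.7,[0.0,0.0,0.0],0.0],
  ],
)

```text
clock: 9.98
position: [0.5812, 0.0792, 0.0696]
tool_rot: [3.127, -0.01, 1.492]
force: [-0.3, -0.2, 0.6]
finger_gap: 0.0595
```

step_arm(
  targets=[
    [0.55,[0.0,0.0,0.0],0.0],
    [0.45,[0.0,0.0,0.0],0.0],
    [0.41,[0.0,0.0,0.0],0.0],
    [0.39,[0.0,0.0,0.0],0.0],
    [0.39,[0.0,0.0,0.0],0.0],
  ],
)

```text
clock: 10.6
position: [0.5809, 0.0791, 0.0709]
tool_rot: [3.126, -0.01, 1.492]
force: [-0.3, -1.3, -1.3]
finger_gap: 0.0338
```

step_arm(
  targets=[
    [0.38,[0.0,0.0,0.0],0.0],
    [0.38,[0.0,0.001,0.0],0.0],
    [0.38,[0.0,0.001,0.0],0.0],
  ],
)

```text
clock: 10.98
position: [0.581, 0.0794, 0.071]
tool_rot: [3.126, -0.008, 1.49]
force: [-1.0, -3.4, 0.9]
finger_gap: 0.033
```

```bash
python3 - <<'E'
from h import *
print(slid()); s=robot.state(); print(s["position"],s["tool_rot"],s["force"],s["finger_gap"])
E
```

```text
[(np.float32(-14.87), np.float32(-20.5), 0.122)]
[0.58100467 0.07959612 0.07102016] [ 3.1261951  -0.008636    1.49063014] [-0.97793713 -4.29604614  0.47124702] 0.03299715142105321
```

step_arm(
  targets=[
    [0.37,[0.0001,0.0015,0.0],0.0],
    [0.37,[0.0001,0.0015,0.0],0.0],
    [0.37,[0.0001,0.0015,0.0],0.0],
  ],
)

```text
clock: 11.4
position: [0.5813, 0.0838, 0.0711]
tool_rot: [3.126, -0.008, 1.49]
force: [-0.9, -5.5, 0.6]
finger_gap: 0.0326
```

```bash
python3 - <<'E'
from h import *
w=wrist(); s=robot.state(); print(s["position"],s["tool_rot"],s["force"],s["finger_gap"])
cv2.imwrite("pics/ref_w.png",w["image"])
save(w,"w5.png"); p=robot.get_image("scene"); save(p,"s5.png")
a=cv2.cvtColor(p["image"],cv2.COLOR_RGB2BGR)[90:300,270:480]; b=cv2.cvtColor(w["image"],cv2.COLOR_RGB2BGR)
cv2.imwrite("pics/c5.png",np.hstack([cv2.resize(a,(400,400)),cv2.copyMakeBorder(cv2.resize(b,(400,300)),0,100,0,0,cv2.BORDER_CONSTANT)]))
E
```

```text
[0.58135113 0.08412291 0.07109154] [ 3.12611567 -0.00835336  1.49051007] [-1.02979969 -4.76159502  1.13624437] 0.032650692805773644
```

View pics/c5.png

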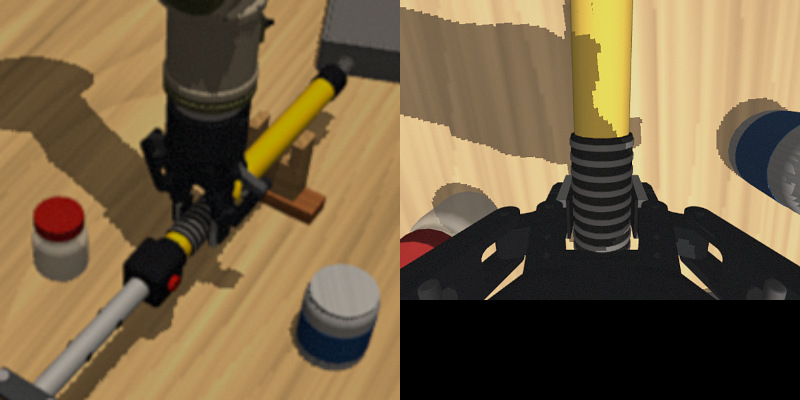

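The scene crop shows the hand on the ribbed grip, with collar and button visible and untouched (button near crop (173,282)). The wrist crop shows the pads on either side of the grip. I'll track the button in the scene view and slip in the wrist view.

```bash
cat >> h.py <<'E'
def track():
    s=robot.state(); p=robot.get_image("scene"); im=p["image"].astype(int); r=(im[...,0]>80)&(im[...,1]<im[...,0]*.4)&(im[...,2]<im[...,0]*.4)
    y,x=np.nonzero(r[200:262,330:400]); x+=330; y+=200
    X=atz(p,(x.mean(),y.mean()),.09)
    w=robot.get_image("wrist")["image"]; h=cv2.cvtColor(w,cv2.COLOR_RGB2HSV)
    e=[np.nonzero((h[150:300,c,1]<120))[0][0]+150 for c in range(305,335,3)]
    print("button",len(x),X.round(4),"grip end row",np.median(e),"pos",s["position"].round(4),"F",s["force"].round(1),"gap",round(s["finger_gap"],4))
E
python3 -c "
from h import *
p0=cv2.imread('pics/scene0.png')[...,::-1].astype(int);r=(p0[...,0]>80)&(p0[...,1]<p0[...,0]*.4)&(p0[...,2]<p0[...,0]*.4)
y,x=np.nonzero(r[200:262,330:400]);P=robot.get_image('scene');print(len(x),atz(P,(x.mean()+330,y.mean()+200),.09))
track()"
```

```text
39 [ 0.59771711 -0.01808357  0.09      ]
button 30 [0.5974 0.0008 0.09  ] grip end row 222.0 pos [0.5814 0.0841 0.0711] F [-1.2 -3.3  1.2] gap 0.0324
```

step_arm(
  targets=[
    [0.37,[0.0001,0.0015,0.0],0.0],
    [0.37,[0.0001,0.0015,0.0],0.0],
    [0.37,[0.0001,0.0015,0.0],0.0],
    [0.37,[0.0001,0.0015,0.0],0.0],
  ],
)

```text
clock: 12.15
position: [0.5818, 0.0899, 0.0711]
tool_rot: [3.126, -0.008, 1.49]
force: [-1.4, -4.0, 0.4]
finger_gap: 0.0325
```

```bash
python3 -c "
from h import *
track()"
```

```text
button 27 [0.5978 0.0067 0.09  ] grip end row 222.0 pos [0.5818 0.0899 0.0711] F [-1.4 -4.   0.4] gap 0.0325
```

No slip: the button and the hand both moved 5.9 mm. The tube is at about 25 mm. Continuing gently.

step_arm(
  targets=[
    [0.37,[0.0001,0.0015,0.0],0.0],
    [0.37,[0.0001,0.0015,0.0],0.0],
    [0.37,[0.0001,0.0015,0.0],0.0],
    [0.37,[0.0001,0.0015,0.0],0.0],
    [0.37,[0.0001,0.0015,0.0],0.0],
  ],
)

```text
clock: 12.88
position: [0.5824, 0.0979, 0.0711]
tool_rot: [3.126, -0.008, 1.49]
force: [-0.3, -3.5, 0.8]
finger_gap: 0.0325
```

step_arm(
  targets=[
    [0.37,[0.0001,0.0015,0.0],0.0],
    [0.37,[0.0001,0.0015,0.0],0.0],
    [0.37,[0.0001,0.0015,0.0],0.0],
  ],
)

```text
clock: 13.25
position: [0.5828, 0.103, 0.0711]
tool_rot: [3.126, -0.008, 1.49]
force: [0.0, -3.5, 0.3]
finger_gap: 0.0331
```

step_arm(
  targets=[
    [0.37,[0.0001,0.0014,0.0],0.0],
    [0.37,[0.0001,0.0014,0.0],0.0],
  ],
)

```text
clock: 13.5
position: [0.5831, 0.1064, 0.0711]
tool_rot: [3.126, -0.009, 1.491]
force: [0.7, -2.2, 1.0]
finger_gap: 0.0326
```

step_arm(
  targets=[
    [0.37,[0.0001,0.0012,0.0],0.0],
    [0.37,[0.0001,0.0012,0.0],0.0],
  ],
)

```text
clock: 13.75
position: [0.5833, 0.1089, 0.0711]
tool_rot: [3.126, -0.009, 1.491]
force: [-1.4, -6.9, 1.1]
finger_gap: 0.0329
```

step_arm(
  targets=[
    [0.37,[0.0001,0.0012,0.0],0.0],
    [0.37,[0.0001,0.0012,0.0],0.0],
  ],
)

```text
clock: 14.0
position: [0.5833, 0.1089, 0.0711]
tool_rot: [3.126, -0.006, 1.489]
force: [-1.1, -6.6, 1.9]
finger_gap: 0.0324
```

The tube stopped dead at about 43.7 mm with about 6.7 N. I'm easing off and checking the button.

step_arm(
  targets=[
    [0.37,[0.0,0.0,0.0],0.0],
  ],
)

```text
clock: 14.12
position: [0.5833, 0.1087, 0.0711]
tool_rot: [3.126, -0.006, 1.489]
force: [0.4, -0.9, 1.2]
finger_gap: 0.0325
```

```bash
python3 -c "
from h import *
track()
a=cv2.imread('pics/scene0.png')[215:270,325:385];p=robot.get_image('scene');save(p,'s6.png');b=cv2.imread('pics/s6.png')[190:245,345:405];c=cv2.imread('pics/s5.png')[205:260,335:395]
cv2.imwrite('pics/c6.png',np.hstack([cv2.resize(k,(264,242),interpolation=cv2.INTER_CUBIC) for k in (a,c,b)]))"
```

```text
button 41 [0.6014 0.0254 0.09  ] grip end row 223.0 pos [0.5833 0.1087 0.0711] F [ 0.4 -0.9  1.2] gap 0.0325
```

View pics/c6.png

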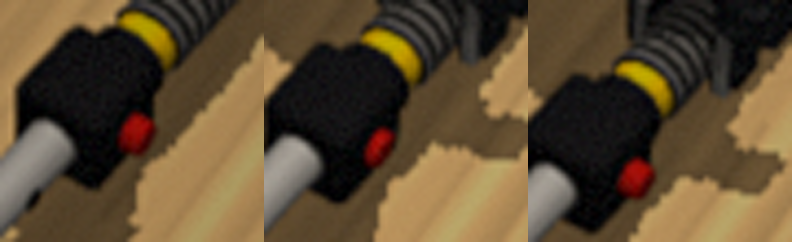

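The right-hand crop shows the button standing fully out again, 41 px of red against 39 at the start and 27–30 while riding. It has popped into the next hole, so I let go and retreat.

step_arm(
  targets=[
    [0.45,[0.0,0.0,0.0],0.0],
    [0.55,[0.0,0.0,0.0],0.0],
    [0.7,[0.0,0.0,0.0],0.0],
    [0.7,[0.0,0.0,0.0],0.0],
  ],
)

```text
clock: 14.78
position: [0.5841, 0.111, 0.0713]
tool_rot: [3.124, -0.008, 1.49]
force: [0.4, 0.1, 0.0]
finger_gap: 0.0599
```

step_arm(
  targets=[
    [0.7,[0.0,0.0,0.02],0.0],
    [0.7,[0.0,0.0,0.04],0.0],
    [0.7,[0.0,0.0,0.04],0.0],
    [0.7,[0.0,0.0,0.04],0.0],
    [0.7,[0.0,0.0,0.0],0.0],
  ],
)

```text
clock: 15.4
position: [0.5835, 0.1112, 0.215]
tool_rot: [3.125, -0.008, 1.49]
force: [-0.7, 0.2, -0.6]
finger_gap: 0.0598
```

```bash
python3 -c "
from h import *
track(); p=robot.get_image('scene');save(p,'s7.png')
for q in ('tin','jar','hammer'): print(q,[ (round(m['confidence'],2),np.round(m['xy'],1)) for m in robot.masks_of(p,q)[:2]])"
```

```text
button 41 [0.6014 0.0257 0.09  ] grip end row 180.0 pos [0.5835 0.1112 0.215 ] F [-0.7  0.2 -0.6] gap 0.0598
tin [(0.59, array([450.4, 257. ]))]
jar [(0.69, array([301.3, 217.5]))]
hammer [(0.98, array([353.4, 369.3]))]
```

View pics/s7.png

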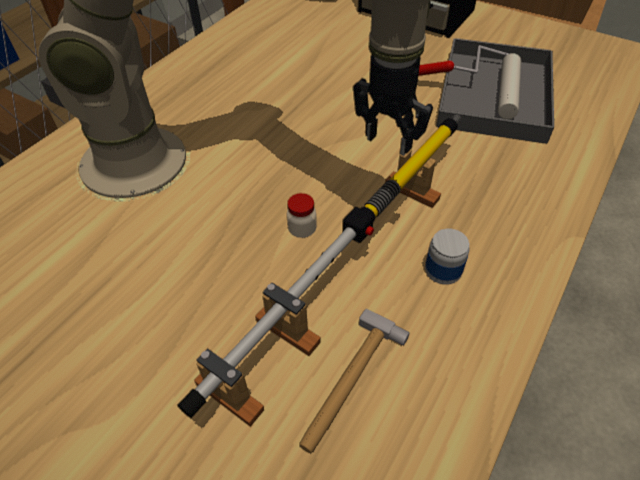

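The hand is clear above the tube, the button is out at (369,230), and the tin, jar and hammer are where they were at the start. Handing in.

```bash
python3 -c "
from bench import robot
print(robot.close_job())"
```

```text
the job is handed in; nothing more can be done
None
```

The pole is one hole longer and the job is handed in at about 15.5 s; no verdict was reported.

- **Unlocking:** I squeezed the button in with small jaw steps and slid the tube out to about 14 mm. Then I let go of the button completely; the wrist picture showed it riding on the wall between the holes.
- **Drawing out:** I took the rubber grip from above and drew the tube at about 12–14 mm/s against 2–5.5 N of drag, without touching the button. It stopped dead at about 43.5 mm (expected range 40 to 56 mm). The wrist force peaked at about 7 N there, and I eased off straight away.
- **Last checks:**
  - The button stands fully out (41 red pixels, against 39 at the start and 27–30 while riding).
  - The tube stayed in place after I let go.
  - The gripper is open and clear.
  - The jar and hammer were found in the same places. The tin's reported centre was 4.5 px off its first reading, but it looks unmoved in the picture.
- **Not confirmed:**
  - The squeeze force on the button could not be read directly. I judged it from the jaw opening, about 47 mm, which is roughly 0.5 mm short of the button bottoming out.
  - My top-view tracking of the tube stopped working once the hand was on the grip, so I used the scene-view button track and the wrist view instead. These agreed with the hand's travel.

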